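# Put away the flowmeter job's leftovers by kind and shut the thermowell case

### The arm

A 6-joint arm with a two-finger parallel gripper is mounted at the origin on the work surface. World frame = base frame: x ahead of the robot, y to its left, z up, the work surface at z = 0. Lengths are in m, angles in rad, forces in N, time in s.
With the tool pointing down it reaches from about 0.3 to 0.775 m from the base axis. Payload 14.6 kg.
Tool frame: the origin (TCP) lies midway between the tips of the shut fingers; the grasp point (between the pads) lies 19 mm behind it; z points along the fingers, y is the direction in which the jaws open and shut (so a half turn about z gives the same grasp; the last joint's range is limited). The gripper opens to 94 mm and grips with 3 to 60 N. Pads are 16 mm wide; open, the fingers measure 119 mm over their backs; the gripper's body (75 mm by 177 mm) begins 78 mm behind the grasp point.
Start: joints at [-1.24, 0.3, 1.521, -0, 1.321, -0.067], TCP at [0.213, -0.507, 0.175] pointing down, gripper open.
Joint ranges: [-3.03, 3.03], [-0.79, 2.21], [0.23, 2.52], [-1.04, 4.18], [0, 3.07], [-2.55, 2.55]. Speed limits (rad/s): [2.22, 2.22, 2.57, 3.14, 3.14, 3.14].

### API

Orientations are given as [roll, pitch, yaw] about the fixed x, y, z axes, in that order (R = Rz(yaw) Ry(pitch) Rx(roll)).
In Python, from station import readout, imaging, job gives the robot as it stands.
- The arm moves only by the tool arm_command, never from a script. Its argument "increments" is a list of rows, each an object with "gripper": the opening, from 0 (shut) to 1 (fully open); "slide": the shift along the world's x, y, z in m, a list of three; "yaw": the turn about the world's z in rad. A call has 1 to 8 rows; each row is the pose to reach, as a shift and turn from the pose commanded when the call began; what a row does not reach only later rows make up. A row lasts 1/8 s, in which the tool goes at most 62.5 mm and 10.7 degrees, less where a joint would pass 70% of its speed; a pose out of reach is approached as far as the arm can. A call with a gripper value outside its range is refused whole. The fingers move at their own pace and stop on an object; "grip_force" is the grip in N (left out, the last holds). Time passes only in rows, so rows that repeat a pose let the fingers close. It gives the time, the measured TCP pose, the force and the opening at its end, in the units of the state.
- readout.get_obs(): the state, without advancing time (a new reading comes with each control period).
- imaging.camera(name): name is "scene" or "top" or "wrist"; returns a dict with "color" (480x640x3 uint8, red, green, blue), "mtx" (3x3 intrinsics, pixels), "rvec" (rotation vector, rad) and "tvec" (3), from world to camera coordinates, as OpenCV has them. Camera axes: x right, y down, z forward; pixel columns grow to the right and rows downward; lengths in m; the calibration is good to about 2 mm. The wrist camera is an equidistant fisheye: a pixel r from the principal point sees the ray r / f radians off the axis. A picture is of the moment at which its call begins. There is no depth.
- job.hand_in(): hands the job in, once; it reports no verdict.
The state is a dict: "time_s": time; "qpos": joint angles; "joint_vel": joint speeds; "tau": joint torques, N m; "ee_pos": TCP position; "eef_rot": TCP orientation; "force": force on the tool from outside, world axes, zero at the start; "moment": the same for the moment, N m; "grip_width": finger opening in m.
Only numpy, scipy, OpenCV 4.12 (cv2) and the standard library are available. Lean on these libraries where they do the work, as an engineer would, in place of code of your own. Each camera call takes 0.05 s, during which the arm holds its last target. There are 200 camera calls.

### The job

Clear the bench by kind: the loose stud bolt into the bin that already holds a stud bolt, the loose flange into the bin that already holds a flange, standing flat on its face with the neck up, and the loose thermowell into the empty row of V rests in the wooden case, lying the same way round as the one beside it. Set the flange and the thermowell down, do not drop them, then shut the case's lid fully. Leave the gauge, gasket, tools and other things on the bench where they are.

Things in the scene. Friction and masses are not known exactly. Their poses are not given: they have to be found in the camera images.
- thermowell_grip (a point): Loose steel thermowell, 0.48 kg, 150 mm long: hexagon head (32 mm across flats, 28 long), threaded part (26 diameter, 22 long), plain round stem (100 long, tapering 20 to 16). Point on its axis, on the stem, 66 mm from the head's end face; the balance point is 13 mm nearer the head. x axis from head to tip. On the bench this point is 13.5 mm up and the axis slopes 0.065 rad down to the tip.
- thermowell_tip (a point): Centre of the thermowell's thin end face, 84 mm from thermowell_grip.
- stud_center (a point): Loose M16 stud bolt, 120 mm long, 0.26 kg: threaded steel rod 16 mm in diameter with a hexagon nut (24 mm across flats, 16 long) near each end, the nuts' centres 44 mm either side of the middle, bare rod between. Point at the middle of the rod, 12 mm above what the nuts lie on; x axis along the rod.
- flange_neck (a point): Loose steel weld-neck flange, 0.58 kg, 48 mm high, standing neck up: disc 89 mm in diameter with four bolt holes, its top 13 mm up; short cone; straight round neck 21.4 mm in diameter from 24 to 48 mm up. Point on the axis, half-way up the straight neck, 36 mm above the underside; z axis up the neck.
- stud_bin: Fixed open bin of grey plastic, 220 (its x) x 160 (its y) x 45 mm high, walls and floor 5 mm, origin at the centre of its underside. The stud bolt bin: one fixed stud bolt already lies in it, parallel to the bin's y axis, at x = +82 mm; the rest of the floor is free.
- flange_bin: Fixed open bin of grey plastic, 220 (its x) x 160 (its y) x 45 mm high, walls and floor 5 mm, origin at the centre of its underside. The flange bin: one fixed flange already stands in it neck up, its axis at x = +56 mm, y = 0; the other half of the floor (around x = -52 mm) is free. It and the stud bin look alike and may stand on either side.
- case: Fixed wooden case, 135 (x) x 210 (y) x 60 mm, walls and floor 6 mm, origin at the centre of its underside, lid hinged on its +x rim. Two rows of V rests along y: x = -22 mm (empty), x = +34 mm (holds a fixed thermowell, head to +y). 90 degree Vs, bottom 13.8, top 32 mm above the underside, 36 mm wide at the top, 10 thick, at y = +37 (for the thread) and -53 mm (for the stem); fingers go between.
- case_row (a point): Where thermowell_grip comes to lie in the empty row: x = -22, y = +9 mm, 30.4 mm above the case's underside; axes as the case's. The thermowell's x axis then points along the case's -y, sloping 0.065 rad down to the tip as on the bench. From here it is 39 mm to the front wall's inner face (-x) and 46 mm to the neighbour's stem (+x).
- case_lid (a joint): Angle of the case's lid: 0 shut flat on the rim, grows as it opens, stop at 1.9; it starts open, about upright (1.4 to 1.7). Plain wooden board 135 x 210 x 8 mm, no handle, 0.22 kg, on a stiff hinge: it stays where it is left; about 2 N at its free edge swings it.
- lid_hinge (a point): Middle of the lid's hinge line, on the case's +x rim, 60 mm above its underside. The lid's inner face lies in the hinge line; its outer face is 8 mm from it.
- lid_edge (a point): Middle of the lid's free edge, 135 mm from the hinge line, at mid thickness.
- gauge: Bystander: round pressure gauge lying on its back, 80 mm in diameter, 31 mm high, brass stem to its -x side. Origin at its underside.
- spanner: Bystander: 200 mm spanner lying flat along its x axis. Origin at its underside.
- driver: Bystander: 190 mm screwdriver lying along its x axis. Origin at its underside.
- paste: Bystander: metal jar, 68 mm in diameter, 75 mm high. Origin at its underside.
- gasket: Bystander: flat ring gasket, 92 mm outside, 62 mm inside, 5 mm thick. Origin at its underside.
- cover: Bystander: round grey housing cover, 94 mm in diameter, 34 mm high. Origin at its underside.

How it is judged:
At the end, for the whole second after the job is handed in: Stud inside the stud bin below its rim; flange flat (0.1 rad), neck up, in the flange bin; thermowell in both empty rests, tip to the case's -y end, thermowell_grip within 6 mm of case_row across and in height, 12 mm along; lid within 0.04 rad of shut; all three at rest (x of stud_center in the frame of stud_bin between -0.103 and 0.103 m and y of stud_center in the frame of stud_bin between -0.073 and 0.073 m and z of stud_center in the frame of stud_bin between 0 and 0.045 m and linear speed of each of stud, flange, thermowell below 0.02 m/s and x of flange_neck in the frame of flange_bin between -0.103 and 0.103 m and y of flange_neck in the frame of flange_bin between -0.073 and 0.073 m and z of flange_neck in the frame of flange_bin between 0.03 and 0.047 m and angle between flange_neck's own z axis and vertical below 0.1 rad and x of thermowell_grip in the frame of case_row between -0.006 and 0.006 m and y of thermowell_grip in the frame of case_row between -0.012 and 0.012 m and z of thermowell_grip in the frame of case_row between -0.006 and 0.006 m and x of thermowell_tip in the frame of case between -0.032 and -0.012 m and y of thermowell_tip in the frame of case between -0.095 and -0.05 m and z of thermowell_tip in the frame of case between 0.015 and 0.04 m and value of joint case_lid below 0.04 rad); the robot touches nothing.
It fails at once if the thermowell or the flange is dropped: it falls freely (touching nothing) faster than 0.7 m/s, that is from more than about 25 mm ((contact force between thermowell and anything else below 0.02 N and linear speed of thermowell above 0.7 m/s) or (contact force between flange and anything else below 0.02 N and linear speed of flange above 0.7 m/s)).
It fails at once if a bystander (gauge, spanner, screwdriver, jar, gasket or cover) is moved more than 30 mm from where it was (distance of any of gauge, spanner, driver, paste, gasket, cover from where it was at the start of the episode above 0.03 m).
It also fails if it takes over 72 s, if anything falls off the work surface, if the arm or the gripper's body presses on something with over 40 N, if the wrist force passes 120 N, or if a joint passes its speed limit or range.

## Working session

There is one attempt and no reset: what is moved stays moved. The work goes in short steps, Python scripts to look and compute and a tool call to move; the robot and the scene stay as the last step left them, time stands still between calls to the robot, and variables do not carry over. Pictures are saved under pics/ and viewed, about 8 in all and at most 12, crops included, and the job is handed in when it is done.

Besides the shell and the picture viewer there is one more tool, called as name(argument=value, ...) on one line, values as JSON. arm_command: Moves the arm, as the interface text tells. Its arguments: {"type":"object","properties":{"increments":{"type":"array","items":{"type":"object","properties":{"gripper":{"type":"number"},"slide":{"type":"array","items":{"type":"number"}},"yaw":{"type":"number"}}}},"grip_force":{"type":"number"}},"required":["increments"]}

```bash
ls; mkdir -p pics; python3 - <<'E'
from station import readout, imaging
import cv2, pickle
o=readout.get_obs(); print(o)
for n in("top","scene"):
    c=imaging.camera(n); cv2.imwrite(f"pics/{n}0.png",c["color"][:,:,::-1]); pickle.dump(c,open(f"pics/{n}0.pkl","wb"))
    print(n,c["mtx"],c["rvec"],c["tvec"])
E
```

```text
pics
{'time_s': 0.0, 'qpos': array([-1.23958300e+00,  3.00473367e-01,  1.52160136e+00, -4.90903899e-06,
        1.32070150e+00, -6.65733617e-02]), 'joint_vel': array([ 1.36272837e-03,  2.25807087e-04, -1.34648978e-03,  1.78376137e-05,
        4.69695797e-04, -3.21533271e-04]), 'tau': array([-6.75796782e-04, -5.31808412e+01, -3.52740920e+01,  7.08032283e-02,
        2.43821600e-02, -1.43544225e-04]), 'ee_pos': array([ 0.21296735, -0.50676022,  0.17437653]), 'eef_rot': array([-3.14041138e+00, -7.39921117e-05,  3.97787859e-01]), 'force': array([ 0.40206212, -0.10003418,  0.83404567]), 'moment': array([-0.00698352, -0.03295992,  0.07437074]), 'grip_width': 0.09397674424654094}
top [[496.77350045   0.         316.34289876]
 [  0.         496.77350045 235.74553916]
 [  0.           0.           1.        ]] [ 2.20246623 -2.14963549  0.14858405] [-0.02871715  0.52741876  1.21289042]
scene [[448.06669701   0.         315.05460442]
 [  0.         448.06669701 235.53504754]
 [  0.           0.           1.        ]] [ 2.24342638  1.3898653  -0.39415845] [-0.24830526 -0.35210238  1.36514699]
```

View pics/top0.png

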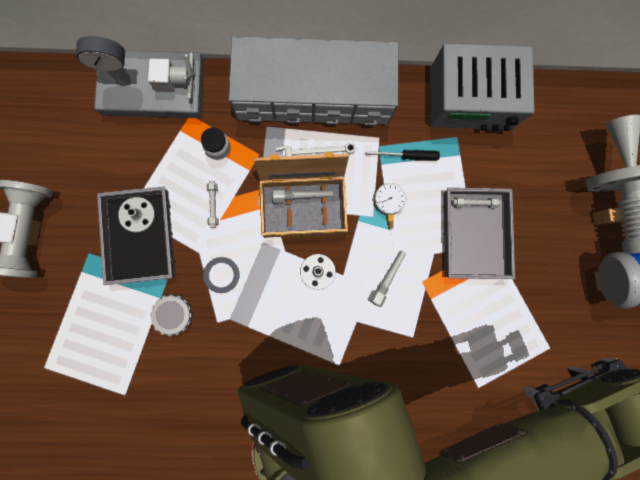

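View pics/scene0.png

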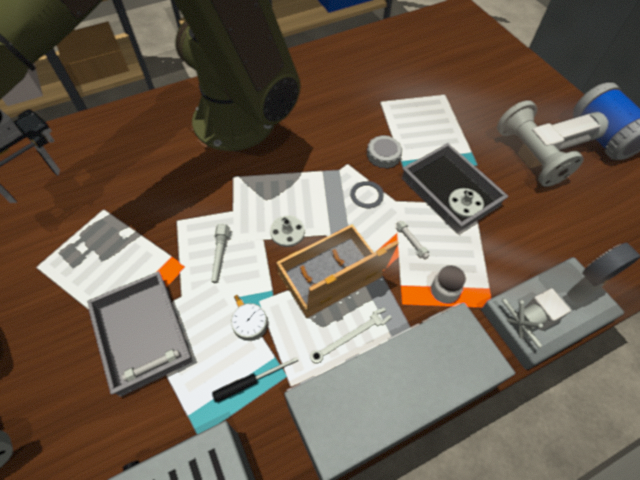

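```bash
cat > h.py <<'E'
import cv2, pickle, numpy as np
def load(n): return pickle.load(open(f"pics/{n}.pkl","rb"))
def ray(c,px):
    R=cv2.Rodrigues(c["rvec"])[0]; p=-R.T@np.ravel(c["tvec"])
    x=np.linalg.solve(c["mtx"],np.array([px[0],px[1],1.])); return p,R.T@x
def at(c,px,z):
    p,d=ray(c,px); return p+d*(z-p[2])/d[2]
def proj(c,X):
    return cv2.projectPoints(np.float64(X).reshape(-1,3),c["rvec"],np.float64(c["tvec"]),c["mtx"],None)[0].reshape(-1,2)
E
python3 - <<'E'
from h import *
c=load("top0"); im=c["color"][150:310,180:440,::-1]
cv2.imwrite("pics/cropA.png",cv2.resize(im,None,fx=3,fy=3,interpolation=cv2.INTER_CUBIC))
im=np.hstack([c["color"][175:295,90:190,::-1],c["color"][175:295,430:530,::-1]])
cv2.imwrite("pics/cropB.png",cv2.resize(im,None,fx=4,fy=4,interpolation=cv2.INTER_CUBIC))
print(ray(c,(320,240)))
E
```

```text
(array([0.39007547, 0.01402589, 1.26401851]), array([ 0.1026349 , -0.03166685, -0.99427905]))
```

View pics/cropA.png

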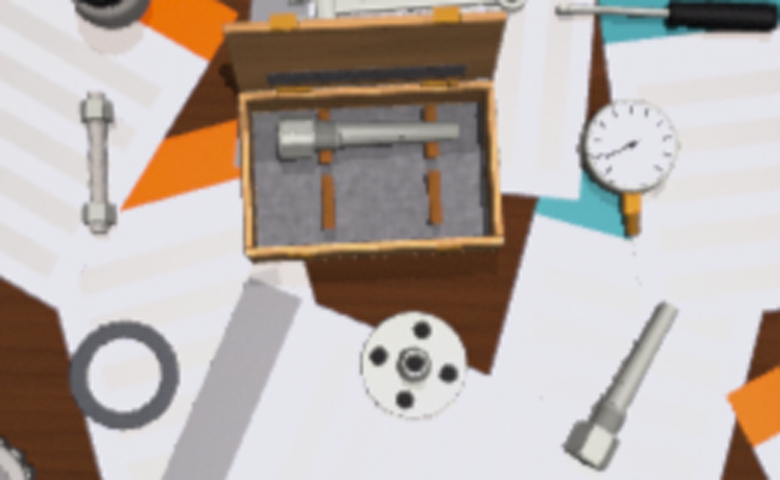

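View pics/cropB.png

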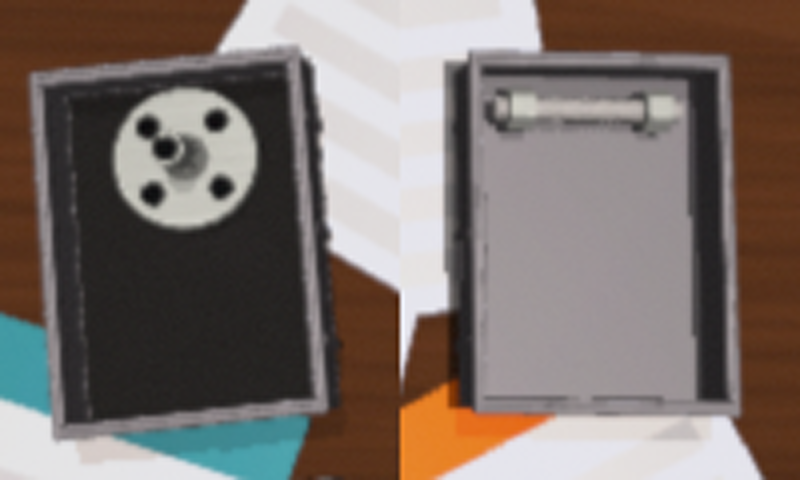

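```bash
cat >> h.py <<'E'
A=lambda p:((p[0]+.5)/3-.5+180,(p[1]+.5)/3-.5+150)
BL=lambda p:((p[0]+.5)/4-.5+90,(p[1]+.5)/4-.5+175)
BR=lambda p:((p[0]-400+.5)/4-.5+430,(p[1]+.5)/4-.5+175)
from scipy.optimize import least_squares
def T(v,X):
    c,s=np.cos(v[2]),np.sin(v[2]); X=np.float64(X).reshape(-1,3)
    return np.c_[v[0]+c*X[:,0]-s*X[:,1],v[1]+s*X[:,0]+c*X[:,1],X[:,2]]
def fit(c,P,X,x0):
    r=least_squares(lambda v:(proj(c,T(v,X))-np.array(P)).ravel(),x0); print(np.round(r.x,4),"res\n",np.round(r.fun.reshape(-1,2),1)); return r.x
E
python3 - <<'E'
from h import *
c=load("top0")
f=lambda n,p,z:print(n,np.round(at(c,p,z),4))
f("stud nutA",A((96,108)),.02); f("stud nutB",A((98,217)),.02); f("stud ends",A((96,94)),.012);f("stud ends",A((98,232)),.012)
f("fl disc",A((413.5,365)),.013); f("fl neck",A((414,364)),.048)
f("tw head",A((587,446)),.016); f("tw tip",A((669,308)),.0083)
f("gauge",A((631,146)),.03);f("gasket",A((124,375)),.005)
print("case");v=fit(c,[A(p) for p in[(328,200),(434.5,197),(279,139),(459,131),(242,97),(492,84),(248,249),(501,237)]],np.array([[-22,37,30],[-22,-53,30],[34,75,34.7],[34,-75,25],[67.5,105,60],[67.5,-105,60],[-67.5,105,60],[-67.5,-105,60]])/1e3,[.55,0,0])
print("row",T(v,[-.022,.009,.0304]))
for n,B,P,y in(("flange",BL,[(32,73),(298,48),(57,438),(327,411)],.25),("stud",BR,[(470,53),(729,57),(474,412),(740,413)],-.3)):
    print(n);v=fit(c,[B(p) for p in P],np.array([[110,80,45],[110,-80,45],[-110,80,45],[-110,-80,45]])/1e3,[.5,y,0])
f("fl2 disc",BL((185,158)),.018);f("stud2",BR((585,110)),.022)
E
```

```text
stud nutA [0.6499 0.2521 0.02  ]
stud nutB [0.5571 0.2461 0.02  ]
stud ends [0.6636 0.2542 0.012 ]
stud ends [0.5454 0.2471 0.012 ]
fl disc [ 0.4399 -0.0213  0.013 ]
fl neck [ 0.4393 -0.0207  0.048 ]
tw head [ 0.3758 -0.1674  0.016 ]
tw tip [ 0.4935 -0.2372  0.0083]
gauge [ 0.628  -0.2002  0.03  ]
gasket [0.426  0.2211 0.005 ]
case
[0.5988 0.0184 0.0763] res
 [[ 0.   0.4]
 [ 0.4 -0.4]
 [ 0.1 -0.9]
 [-0.5 -0.3]
 [-1.  -1.6]
 [ 0.7 -1.3]
 [-0.7  2.1]
 [ 1.   1.8]]
row [[0.57622752 0.02572255 0.0304    ]]
flange
[0.517  0.4298 0.1314] res
 [[ 0.9  1.2]
 [-0.3  0.9]
 [ 0.2 -0.8]
 [-0.7 -1.2]]
stud
[ 0.5445 -0.4247  0.0104] res
 [[ 0.7  0.8]
 [-1.   1. ]
 [ 1.3 -1.2]
 [-1.  -0.6]]
fl2 disc [0.5722 0.4384 0.018 ]
stud2 [ 0.6258 -0.4222  0.022 ]
```

arm_command(increments=[{"slide": [0.04,0.05,0.03],"yaw": 0.18},{"slide": [0.08,0.1,0.03],"yaw": 0.36},{"slide": [0.12,0.15,0.03],"yaw": 0.54},{"slide": [0.15,0.2,0.03],"yaw": 0.72},{"slide": [0.18,0.25,0.03],"yaw": 0.9},{"slide": [0.2,0.29,0.03],"yaw": 1.08},{"slide": [0.214,0.309,0.03],"yaw": 1.26},{"slide": [0.214,0.309,0.03],"yaw": 1.44}])

```text
invalid input
```

arm_command(increments=[{"yaw": 0.18,"gripper": 0.6},{"yaw": 0.36,"gripper": 0.6},{"yaw": 0.54,"gripper": 0.6},{"yaw": 0.72,"gripper": 0.6},{"yaw": 0.768,"gripper": 0.6}])

```text
invalid input
```

```bash
cat >> h.py <<'E'
def shot(n,name="wrist"):
    from station import imaging
    c=imaging.camera(name); cv2.imwrite(f"pics/{n}.png",c["color"][:,:,::-1]); pickle.dump(c,open(f"pics/{n}.pkl","wb")); return c
def fray(c,px):
    K=c["mtx"]; R=cv2.Rodrigues(c["rvec"])[0]; p=-R.T@np.ravel(c["tvec"])
    d=np.array([(px[0]-K[0,2])/K[0,0],(px[1]-K[1,2])/K[1,1]]); th=np.hypot(*d); d=d/max(th,1e-9)
    return p,R.T@np.array([d[0]*np.sin(th),d[1]*np.sin(th),np.cos(th)])
def fat(c,px,z):
    p,d=fray(c,px); return p+d*(z-p[2])/d[2]
def fproj(c,X):
    R=cv2.Rodrigues(c["rvec"])[0]; K=c["mtx"]; q=np.float64(X).reshape(-1,3)@R.T+np.ravel(c["tvec"])
    r=np.hypot(q[:,0],q[:,1]); k=np.arctan2(r,q[:,2])/np.maximum(r,1e-9)
    return np.c_[K[0,0]*q[:,0]*k+K[0,2],K[1,1]*q[:,1]*k+K[1,2]]
E
python3 - <<'E'
from h import *
from station import readout
c=shot("w1"); o=readout.get_obs(); print(o["ee_pos"],o["eef_rot"],o["qpos"]); print(c["mtx"],fray(c,(320,240)))
print(fproj(c,[[.427,-.198,.0135],[.576,.026,.03]]))
E
```

```text
[ 0.21298358 -0.50684502  0.1745183 ] [-3.14069797e+00 -4.59246501e-05  3.97822219e-01] [-1.23960037e+00  3.00356946e-01  1.52141718e+00 -1.41835243e-05
  1.32071428e+00 -6.66227623e-02]
[[371.64829954   0.         318.289848  ]
 [  0.         371.64829954 235.67232302]
 [  0.           0.           1.        ]] (array([ 0.28708824, -0.47608696,  0.38444701]), array([-0.26490306, -0.1152058 , -0.95736826]))
[[ 138.69202356  -58.14962396]
 [  65.15551757 -154.72303379]]
```

View pics/w1.png

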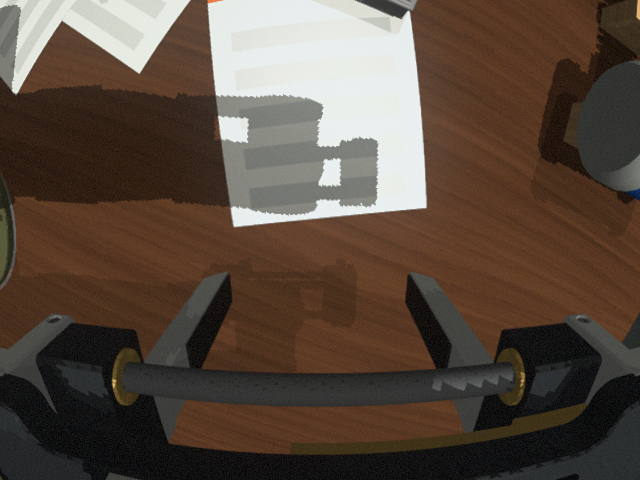

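arm_command(increments=[{"gripper": 0.6,"slide": [0.04,0.05,0.03],"yaw": 0.18},{"gripper": 0.6,"slide": [0.08,0.1,0.03],"yaw": 0.36},{"gripper": 0.6,"slide": [0.12,0.15,0.03],"yaw": 0.54},{"gripper": 0.6,"slide": [0.15,0.2,0.03],"yaw": 0.72},{"gripper": 0.6,"slide": [0.18,0.25,0.03],"yaw": 0.9},{"gripper": 0.6,"slide": [0.2,0.29,0.03],"yaw": 1.08},{"gripper": 0.6,"slide": [0.214,0.309,0.03],"yaw": 1.26},{"gripper": 0.6,"slide": [0.214,0.309,0.03],"yaw": 1.44}])

```text
time_s: 1.15
ee_pos: [0.4277, -0.1966, 0.2048]
eef_rot: [-3.141, -0.0, 1.846]
force: [-0.9, -1.5, -0.6]
grip_width: 0.0561
```

arm_command(increments=[{"slide": [0,0,0],"yaw": 0.18,"gripper": 0.6},{"slide": [0,0,0],"yaw": 0.36,"gripper": 0.6},{"slide": [0,0,0],"yaw": 0.54,"gripper": 0.6},{"slide": [0,0,0],"yaw": 0.72,"gripper": 0.6},{"slide": [0,0,0],"yaw": 0.768,"gripper": 0.6}])

```text
time_s: 1.78
ee_pos: [0.4269, -0.198, 0.2048]
eef_rot: [-3.142, -0.0, 2.609]
force: [-0.2, -0.9, 0.6]
grip_width: 0.0563
```

```bash
python3 - <<'E'
from h import *
c=shot("w2"); print(fray(c,(320,240)))
print(fproj(c,[[.3758,-.1674,.016],[.427,-.198,.0135],[.4935,-.2372,.008],[.576,.026,.03]]))
E
```

```text
(array([ 0.35658608, -0.15737711,  0.41479139]), array([ 0.25051383, -0.14263787, -0.95754752]))
[[319.44471371 151.48154539]
 [319.08208402 205.61058309]
 [319.03612616 269.39965518]
 [540.20212867 223.76459841]]
```

View pics/w2.png

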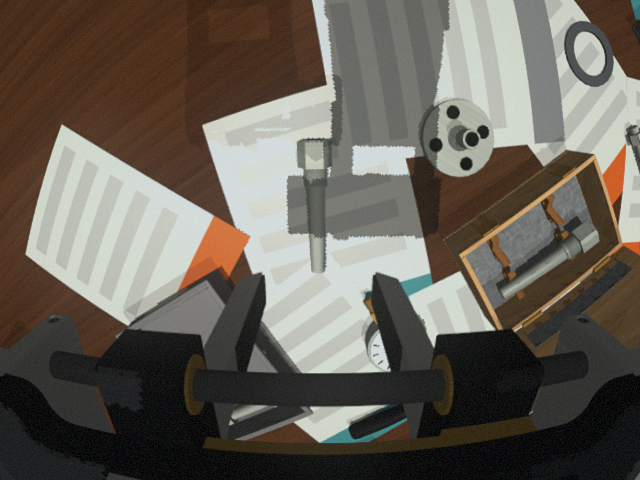

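```bash
python3 - <<'E'
from h import *
c=load("w2")
h=fat(c,(314.5,139),.018);t=fat(c,(318,272),.008); d=t-h; print(h,t,np.hypot(*d[:2]),np.arctan2(d[1],d[0])); m=(h+t)/2; print("grip",m-.009*d/np.linalg.norm(d))
print("flange",fat(c,(458,137),.013),fat(c,(473,138.5),.048))
E
```

```text
[ 0.36155003 -0.16507257  0.018     ] [ 0.49571419 -0.23991723  0.008     ] 0.15362859450524605 -0.5088568462214846
grip [ 0.42078899 -0.19811955  0.01358459]
flange [ 0.43672287 -0.02318252  0.013     ] [ 0.43880007 -0.02030856  0.048     ]
```

arm_command(grip_force=40, increments=[{"slide": [-0.006,0,-0.05],"yaw": 0.024,"gripper": 0.6},{"slide": [-0.006,0,-0.11],"yaw": 0.024,"gripper": 0.6},{"slide": [-0.006,0,-0.165],"yaw": 0.024,"gripper": 0.6},{"slide": [-0.006,0,-0.19],"yaw": 0.024,"gripper": 0.6},{"slide": [-0.006,0,-0.2],"yaw": 0.024,"gripper": 0.6},{"slide": [-0.006,0,-0.2],"yaw": 0.024,"gripper": 0.1},{"slide": [-0.006,0,-0.2],"yaw": 0.024,"gripper": 0.1},{"slide": [-0.006,0,-0.2],"yaw": 0.024,"gripper": 0.1}])

```text
time_s: 2.82
ee_pos: [0.4215, -0.1983, 0.0058]
eef_rot: [-3.142, 0.002, 2.63]
force: [0.5, 0.2, -0.3]
grip_width: 0.0299
```

arm_command(increments=[{"slide": [0,0,0],"yaw": 0,"gripper": 0.1},{"slide": [0,0,0],"yaw": 0,"gripper": 0.1},{"slide": [0,0,0],"yaw": 0,"gripper": 0.1}])

```text
time_s: 3.2
ee_pos: [0.4211, -0.1981, 0.005]
eef_rot: [-3.142, 0.0, 2.63]
force: [-0.3, -0.1, 0.5]
grip_width: 0.0097
```

```bash
python3 - <<'E'
from h import *
c=shot("w3"); d=shot("t3","top")
cv2.imwrite("pics/v3.png",np.vstack([cv2.resize(c["color"][60:460,:,::-1],(500,312)),cv2.resize(d["color"][200:330,300:508,::-1],(500,280),interpolation=cv2.INTER_CUBIC)]))
E
```

```text
(no output)
```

View pics/v3.png

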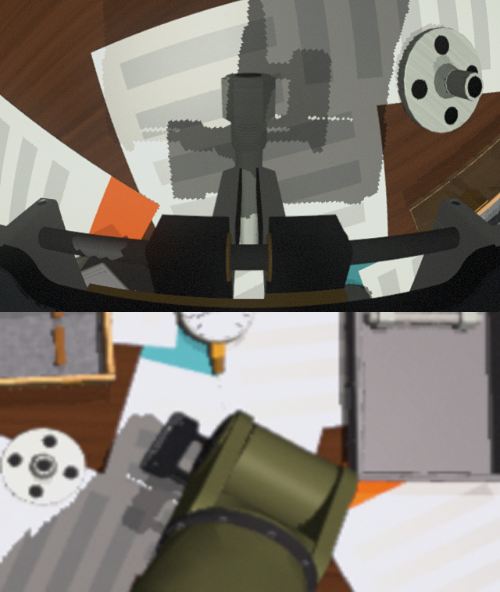

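arm_command(increments=[{"slide": [0,0,0],"yaw": 0,"gripper": 0.0},{"slide": [0,0,0],"yaw": 0,"gripper": 0.0}])

```text
time_s: 3.55
ee_pos: [0.4211, -0.198, 0.0049]
eef_rot: [-3.142, -0.0, 2.63]
force: [-1.0, -0.3, 0.3]
grip_width: 0.0005
```

```bash
python3 - <<'E'
from h import *
from station import readout
c=shot("w4"); o=readout.get_obs(); print(o["grip_width"],o["ee_pos"])
print(np.round(fproj(c,[[.421,-.198,.0135],[.421,-.198,.0045],[.3556,-.162,.018],[.4945,-.239,.008]])))
cv2.imwrite("pics/v4.png",cv2.resize(c["color"][130:400,200:440,::-1],(560,630),interpolation=cv2.INTER_CUBIC)[:600])
E
```

```text
0.00012013797044233996 [ 0.42105154 -0.19802332  0.0049123 ]
[[320. 274.]
 [320. 268.]
 [319. 144.]
 [320. 382.]]
```

View pics/v4.png

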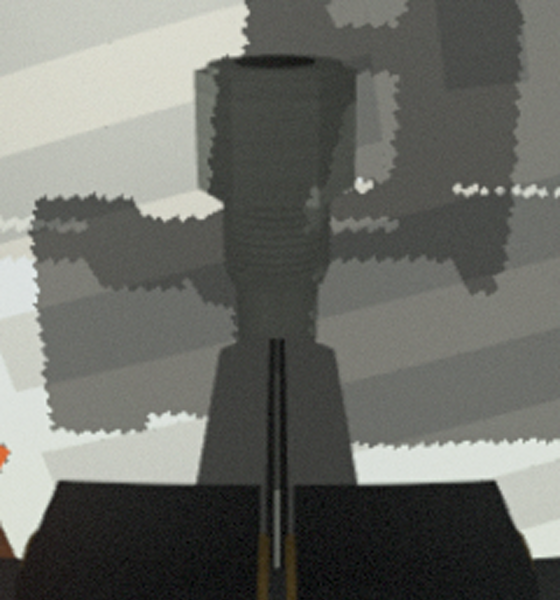

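```bash
python3 - <<'E'
from h import *
o=np.array([.42105,-.19802,.0049]); y=2.63
c=load("w4"); R=cv2.Rodrigues(c["rvec"])[0]
ex=np.array([np.cos(y),np.sin(y),0]);ey=np.array([np.sin(y),-np.cos(y),0]);ez=np.array([0,0,1])
print("cam in tool",[float((-R.T@np.ravel(c["tvec"])-o)@e) for e in(ex,ey,ez)])
for w in(.047,.028,.0):
  for a in(-.008,0,.008):
    for h in(0,.02,.04): print(w,a,h,np.round(fproj(c,[o+a*ex+w*ey+h*ez,o+a*ex-w*ey+h*ez]).ravel()))
E
```

```text
cam in tool [0.08131998839940582, -0.0007130383329041534, 0.21002249369593723]
0.047 -0.008 0 [395. 280. 244. 280.]
0.047 -0.008 0.02 [402. 293. 238. 294.]
0.047 -0.008 0.04 [410. 309. 230. 310.]
0.047 0 0 [396. 268. 243. 268.]
0.047 0 0.02 [403. 281. 236. 281.]
0.047 0 0.04 [411. 296. 229. 296.]
0.047 0.008 0 [397. 256. 242. 256.]
0.047 0.008 0.02 [404. 267. 235. 268.]
0.047 0.008 0.04 [412. 281. 227. 282.]
0.028 -0.008 0 [365. 280. 274. 280.]
0.028 -0.008 0.02 [369. 294. 270. 294.]
0.028 -0.008 0.04 [374. 310. 266. 310.]
0.028 0 0 [366. 268. 274. 268.]
0.028 0 0.02 [370. 281. 270. 281.]
0.028 0 0.04 [375. 297. 265. 297.]
0.028 0.008 0 [366. 256. 273. 256.]
0.028 0.008 0.02 [371. 268. 269. 268.]
0.028 0.008 0.04 [376. 282. 264. 282.]
0.0 -0.008 0 [320. 281. 320. 281.]
0.0 -0.008 0.02 [320. 295. 320. 295.]
0.0 -0.008 0.04 [320. 311. 320. 311.]
0.0 0 0 [320. 268. 320. 268.]
0.0 0 0.02 [320. 281. 320. 281.]
0.0 0 0.04 [320. 297. 320. 297.]
0.0 0.008 0 [320. 256. 320. 256.]
0.0 0.008 0.02 [320. 268. 320. 268.]
0.0 0.008 0.04 [320. 283. 320. 283.]
```

arm_command(increments=[{"slide": [0,0,0],"yaw": 0,"gripper": 0.5},{"slide": [0,0,0],"yaw": 0,"gripper": 0.5},{"slide": [0,0,0],"yaw": 0,"gripper": 0.5},{"slide": [0,0,-0.003],"yaw": 0,"gripper": 0.5}])

```text
time_s: 4.1
ee_pos: [0.4212, -0.1981, 0.002]
eef_rot: [-3.142, 0.0, 2.63]
force: [-0.3, -0.1, -0.1]
grip_width: 0.0372
```

arm_command(increments=[{"slide": [0,0,-0.003],"yaw": 0,"gripper": 0.5},{"slide": [0,0,-0.006],"yaw": 0,"gripper": 0.5},{"slide": [0,0,-0.009],"yaw": 0,"gripper": 0.5}])

```text
time_s: 4.47
ee_pos: [0.4211, -0.198, -0.0073]
eef_rot: [-3.142, -0.0, 2.63]
force: [0.8, -0.3, -0.4]
grip_width: 0.0468
```

arm_command(increments=[{"slide": [0,0,-0.003],"yaw": 0,"gripper": 0.5},{"slide": [0,0,-0.006],"yaw": 0,"gripper": 0.5}])

```text
time_s: 4.72
ee_pos: [0.4211, -0.1981, -0.0132]
eef_rot: [-3.142, 0.0, 2.63]
force: [-0.1, -0.0, 0.3]
grip_width: 0.0471
```

arm_command(increments=[{"slide": [0,0,-0.003],"yaw": 0,"gripper": 0.5},{"slide": [0,0,-0.006],"yaw": 0,"gripper": 0.5}])

```text
time_s: 4.97
ee_pos: [0.4211, -0.1981, -0.0193]
eef_rot: [-3.142, 0.0, 2.63]
force: [0.2, -0.1, -0.1]
grip_width: 0.0466
```

arm_command(increments=[{"slide": [0,0,-0.002],"yaw": 0,"gripper": 0.5},{"slide": [0,0,-0.004],"yaw": 0,"gripper": 0.5}])

```text
time_s: 5.22
ee_pos: [0.4211, -0.1981, -0.0232]
eef_rot: [-3.142, 0.0, 2.63]
force: [-0.3, 0.0, -0.9]
grip_width: 0.047
```

arm_command(increments=[{"slide": [0,0,-0.001],"yaw": 0,"gripper": 0.5},{"slide": [0,0,-0.002],"yaw": 0,"gripper": 0.5}])

```text
time_s: 5.48
ee_pos: [0.4211, -0.1981, -0.0251]
eef_rot: [-3.142, 0.0, 2.63]
force: [-0.5, 0.4, -0.5]
grip_width: 0.047
```

arm_command(increments=[{"slide": [0,0,-0.001],"yaw": 0,"gripper": 0.5},{"slide": [0,0,-0.002],"yaw": 0,"gripper": 0.5}])

```text
time_s: 5.72
ee_pos: [0.4211, -0.198, -0.0271]
eef_rot: [3.142, 0.0, 2.63]
force: [-0.2, -0.3, 0.2]
grip_width: 0.0468
```

arm_command(grip_force=40, increments=[{"slide": [0,0,0],"yaw": 0,"gripper": 0.1},{"slide": [0,0,0],"yaw": 0,"gripper": 0.1},{"slide": [0,0,0],"yaw": 0,"gripper": 0.1},{"slide": [0,0,0],"yaw": 0,"gripper": 0.1}])

```text
time_s: 6.22
ee_pos: [0.4211, -0.1981, -0.027]
eef_rot: [-3.142, 0.0, 2.63]
force: [-0.2, 0.5, 0.2]
grip_width: 0.0182
```

```bash
python3 - <<'E'
from h import *
from station import readout
c=shot("w5"); s=shot("s5","scene"); o=readout.get_obs(); print(o["grip_width"],o["force"])
print(proj(s,[[.421,-.198,.013]]))
cv2.imwrite("pics/v5.png",np.vstack([cv2.resize(c["color"][130:330,170:470,::-1],(450,300)),cv2.resize(s["color"][180:300,130:310,::-1],(450,300),interpolation=cv2.INTER_CUBIC)]))
E
```

```text
0.018496110316157527 [0.49467139 0.27914875 0.0994776 ]
[[218.93676136 250.03158839]]
```

arm_command(increments=[{"slide": [0,0,0],"yaw": 0,"gripper": 0.4},{"slide": [0,0,0],"yaw": 0,"gripper": 0.4},{"slide": [0,0,-0.002],"yaw": 0,"gripper": 0.4},{"slide": [0,0,-0.004],"yaw": 0,"gripper": 0.4}])

```text
time_s: 6.82
ee_pos: [0.4212, -0.1981, -0.0305]
eef_rot: [-3.142, 0.0, 2.63]
force: [-11.3, 5.3, 38.4]
grip_width: 0.0379
```

arm_command(increments=[{"slide": [0,0,-0.0015],"yaw": 0,"gripper": 0.4},{"slide": [0,0,-0.0015],"yaw": 0,"gripper": 0.4}])

```text
time_s: 7.08
ee_pos: [0.4213, -0.1982, -0.0305]
eef_rot: [-3.142, 0.0, 2.63]
force: [-14.0, 7.2, 42.2]
grip_width: 0.0379
```

arm_command(grip_force=50, increments=[{"slide": [0,0,0.005],"yaw": 0,"gripper": 0.4},{"slide": [0,0,0.005],"yaw": 0,"gripper": 0.1},{"slide": [0,0,0.005],"yaw": 0,"gripper": 0.1},{"slide": [0,0,0.005],"yaw": 0,"gripper": 0.1},{"slide": [0,0,0.005],"yaw": 0,"gripper": 0.1},{"slide": [0,0,0.015],"yaw": 0,"gripper": 0.1}])

```text
time_s: 7.82
ee_pos: [0.4204, -0.1977, -0.018]
eef_rot: [3.142, -0.002, 2.63]
force: [0.7, 0.5, -3.5]
grip_width: 0.0183
```

```bash
python3 - <<'E'
from h import *
from station import readout
c=shot("w6"); o=readout.get_obs(); print(o["grip_width"],o["force"],o["ee_pos"])
cv2.imwrite("pics/v6.png",cv2.resize(c["color"][100:400,120:520,::-1],(800,600),interpolation=cv2.INTER_CUBIC))
E
```

```text
0.018244421454775825 [ 0.55412253  0.25002787 -2.10094162] [ 0.42130722 -0.19818193 -0.01632987]
```

View pics/v6.png

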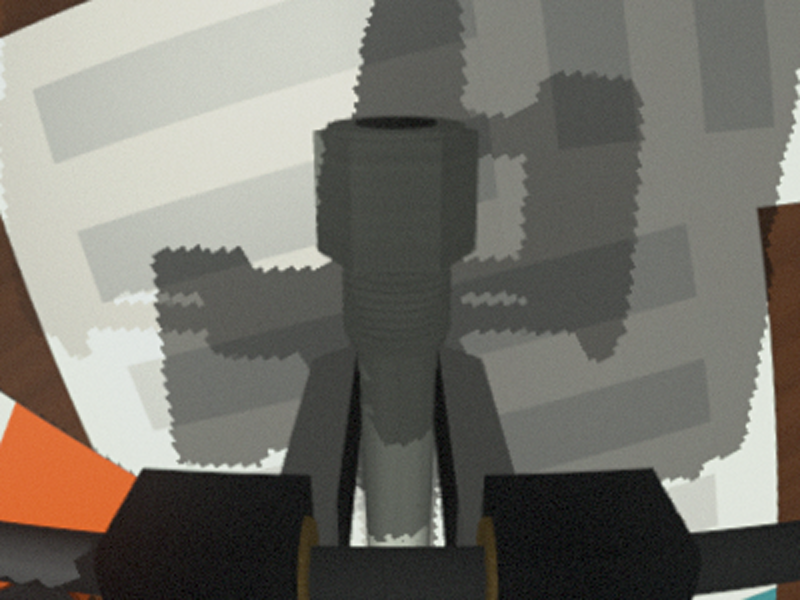

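```bash
python3 - <<'E'
from h import *
c=load("w6"); o=np.array([.4213,-.1982,-.0163]); y=2.63; ex=np.array([np.cos(y),np.sin(y),0])
for px,z in(((318.5,158),.0445),((318.5,158),.040),((318.5,158),.049),((318.5,233),.0425),((318.5,272),.037)): print(px,z,(fat(c,px,z)-o)@ex)
E
```

```text
(318.5, 158) 0.0445 0.07159262034513496
(318.5, 158) 0.04 0.07127674185962515
(318.5, 158) 0.049 0.07190849883064482
(318.5, 233) 0.0425 0.04022827990296754
(318.5, 272) 0.037 0.020546411356608882
```

arm_command(increments=[{"slide": [0,0,0.03],"yaw": 0,"gripper": 0.1},{"slide": [0,0,0.07],"yaw": 0,"gripper": 0.1},{"slide": [0.005,0.01,0.105],"yaw": -0.05,"gripper": 0.1},{"slide": [0.02,0.035,0.13],"yaw": -0.15,"gripper": 0.1},{"slide": [0.04,0.07,0.137],"yaw": -0.3,"gripper": 0.1},{"slide": [0.06,0.105,0.137],"yaw": -0.45,"gripper": 0.1},{"slide": [0.08,0.14,0.137],"yaw": -0.6,"gripper": 0.1},{"slide": [0.1,0.175,0.137],"yaw": -0.75,"gripper": 0.1}])

```text
time_s: 8.88
ee_pos: [0.5214, -0.0218, 0.1197]
eef_rot: [-3.142, 0.0, 1.875]
force: [0.1, -0.4, -4.1]
grip_width: 0.0181
```

arm_command(increments=[{"slide": [0.013,0.03,0],"yaw": -0.13,"gripper": 0.1},{"slide": [0.019,0.043,0],"yaw": -0.22,"gripper": 0.1},{"slide": [0.019,0.045,0],"yaw": -0.233,"gripper": 0.1},{"slide": [0.019,0.045,0],"yaw": -0.233,"gripper": 0.1}])

```text
time_s: 9.38
ee_pos: [0.5397, 0.0215, 0.1195]
eef_rot: [-3.141, 0.0, 1.648]
force: [0.2, -0.0, -4.4]
grip_width: 0.0182
```

```bash
python3 - <<'E'
from h import *
from station import readout
o=readout.get_obs(); c=shot("w7"); print(o["grip_width"],o["force"],o["ee_pos"],o["eef_rot"])
t=load("top0")
for px in((225,27),(505,15)): print("lid edge",at(t,A(px),.195))
cv2.imwrite("pics/v7.png",cv2.resize(c["color"][60:420,80:560,::-1],(800,600),interpolation=cv2.INTER_CUBIC))
E
```

```text
0.018229872933180055 [ 0.17639581 -0.02179198 -4.37623691] [0.53968403 0.02154473 0.11945041] [-3.14122854e+00  1.16891946e-04  1.64837313e+00]
lid edge [0.67628793 0.12745992 0.195     ]
lid edge [ 0.69150913 -0.07774388  0.195     ]
```

View pics/v7.png

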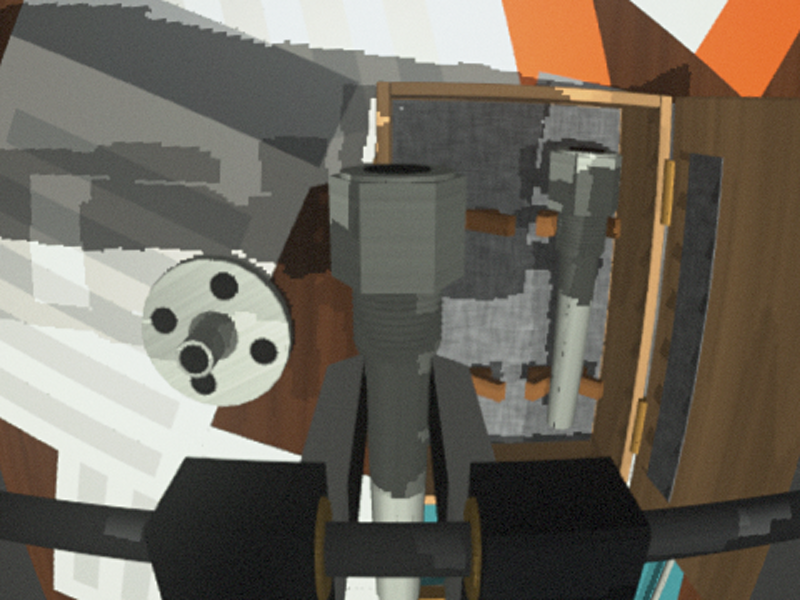

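```bash
python3 - <<'E'
from h import *
c=load("w7"); g=lambda p:(80+p[0]/1.6667,60+p[1]/1.6667)
D=[((378,83),(-67.5,105,60)),((672,97),(67.5,105,60)),((390,96),(-61.5,99,60)),((660,108),(61.5,99,60)),((584,149),(34,75,52)),((561,430),(34,-75,32)),
((515,224),(-4,37,30)),((537,224),(16,37,30)),((503,385),(-4,-53,30)),((527,384),(16,-53,30))]
P=np.array([g(d[0]) for d in D]);X=np.array([d[1] for d in D])/1e3
for loss in("linear","soft_l1"):
    r=least_squares(lambda v:(fproj(c,T(v,X))-P).ravel(),[.6,.02,.08],loss=loss)
    print(np.round(r.x,4)); print(np.round((fproj(c,T(r.x,X))-P).T,1)); print("row",T(r.x,[-.022,.009,.0304]))
# held thermowell: head end top centre, in tool frame
o=np.array([.5397,.0215,.1195]);y=1.648;ex=np.array([np.cos(y),np.sin(y),0]);ey=np.array([np.sin(y),-np.cos(y),0])
for px,h in(((398,166),.059),((398,292),.0585),((399,350),.053)):
    q=fat(c,g(px),o[2]+h)-o; print(q@ex,q@ey)
E
```

```text
[0.5968 0.0183 0.0758]
[[-2.5 -0.6 -1.2 -0.6  7.3  0.2 -5.8  4.5 -3.9  3.5]
 [-1.8 -1.8 -1.4 -1.4  2.5 -2.2  0.1  0.5  3.4  3.6]]
row [[0.57415876 0.02556919 0.0304    ]]
[0.5971 0.0179 0.0726]
[[-1.5  0.1 -0.3  0.1  7.9  0.2 -5.3  5.  -3.7  3.6]
 [-1.6 -1.  -1.1 -0.5  3.2 -1.7  0.6  1.1  3.8  4. ]]
row [[0.57453785 0.02527846 0.0304    ]]
0.06905298904866623 -0.0004905188040510845
0.037083618580900465 -0.00048369932327290907
0.01909755298697162 -0.00020166420961620867
```

arm_command(increments=[{"slide": [0.015,0.001,0],"yaw": 0,"gripper": 0.1},{"slide": [0.0352,0.001,0],"yaw": 0,"gripper": 0.1},{"slide": [0.0352,0.001,-0.03],"yaw": 0,"gripper": 0.1},{"slide": [0.0352,0.001,-0.06],"yaw": 0,"gripper": 0.1},{"slide": [0.0352,0.001,-0.09],"yaw": 0,"gripper": 0.1},{"slide": [0.0352,0.001,-0.105],"yaw": 0,"gripper": 0.1},{"slide": [0.0352,0.001,-0.115],"yaw": 0,"gripper": 0.1},{"slide": [0.0352,0.001,-0.115],"yaw": 0,"gripper": 0.1}])

```text
time_s: 10.42
ee_pos: [0.5753, 0.0228, 0.0046]
eef_rot: [-3.142, -0.0, 1.647]
force: [-0.1, 0.6, -4.3]
grip_width: 0.0185
```

arm_command(increments=[{"slide": [0,0,-0.003],"yaw": 0,"gripper": 0.1},{"slide": [0,0,-0.006],"yaw": 0,"gripper": 0.1},{"slide": [0,0,-0.009],"yaw": 0,"gripper": 0.1},{"slide": [0,0,-0.009],"yaw": 0,"gripper": 0.1}])

```text
time_s: 10.92
ee_pos: [0.5751, 0.023, -0.0047]
eef_rot: [-3.141, -0.0, 1.647]
force: [-0.5, -0.5, -4.5]
grip_width: 0.0184
```

arm_command(increments=[{"slide": [0,0,-0.002],"yaw": 0,"gripper": 0.1},{"slide": [0,0,-0.004],"yaw": 0,"gripper": 0.1},{"slide": [0,0,-0.0045],"yaw": 0,"gripper": 0.1}])

```text
time_s: 11.3
ee_pos: [0.5752, 0.023, -0.0092]
eef_rot: [-3.141, -0.0, 1.647]
force: [-0.3, 1.0, -4.4]
grip_width: 0.0182
```

```bash
python3 -c "
from h import *
from station import readout
c=shot('w8'); o=readout.get_obs();print(o['force'],o['moment'],o['ee_pos'])"
```

```text
[ 0.62010752  0.27516777 -4.01204276] [-0.15983349 -0.06925405 -0.02903148] [ 0.5751913   0.02294982 -0.00922098]
```

arm_command(increments=[{"slide": [0,0,-0.001],"yaw": 0,"gripper": 0.1},{"slide": [0,0,-0.002],"yaw": 0,"gripper": 0.1},{"slide": [0,0,-0.002],"yaw": 0,"gripper": 0.1}])

```text
time_s: 11.72
ee_pos: [0.5756, 0.0229, -0.0108]
eef_rot: [3.141, 0.0, 1.647]
force: [0.7, 1.0, -1.1]
grip_width: 0.0184
```

arm_command(increments=[{"slide": [0,0,-0.0005],"yaw": 0,"gripper": 0.1},{"slide": [0,0,-0.0005],"yaw": 0,"gripper": 0.25},{"slide": [0,0,-0.0005],"yaw": 0,"gripper": 0.4},{"slide": [0,0,-0.0005],"yaw": 0,"gripper": 0.4},{"slide": [0,0,-0.0005],"yaw": 0,"gripper": 0.4},{"slide": [0,0,0.02],"yaw": 0,"gripper": 0.4},{"slide": [0,0,0.07],"yaw": 0,"gripper": 0.4},{"slide": [-0.02,0,0.13],"yaw": 0,"gripper": 0.4}])

```text
time_s: 12.72
ee_pos: [0.5551, 0.0229, 0.119]
eef_rot: [-3.14, -0.0, 1.647]
force: [0.4, 0.3, 0.8]
grip_width: 0.0377
```

```bash
python3 - <<'E'
from h import *
from station import readout
c=shot("w9"); o=readout.get_obs(); print(o["grip_width"],o["force"],o["ee_pos"])
cv2.imwrite("pics/v9.png",cv2.resize(c["color"][60:420,80:560,::-1],(800,600),interpolation=cv2.INTER_CUBIC))
v=[.597,.0181,.0755]
print(np.round(fproj(c,T(v,np.array([[-22,75,34],[-22,-75,25],[-22,75,52],[-22,-75,33]])/1e3))))
print(fproj(c,[.4388,-.021,.048]))
E
```

```text
0.03778361465603772 [ 0.40594643 -0.03111238  9.36261161] [0.55636469 0.023026   0.12749013]
[[344. 148.]
 [340. 315.]
 [346. 149.]
 [341. 319.]]
[[179.94150974 274.23026881]]
```

View pics/v9.png

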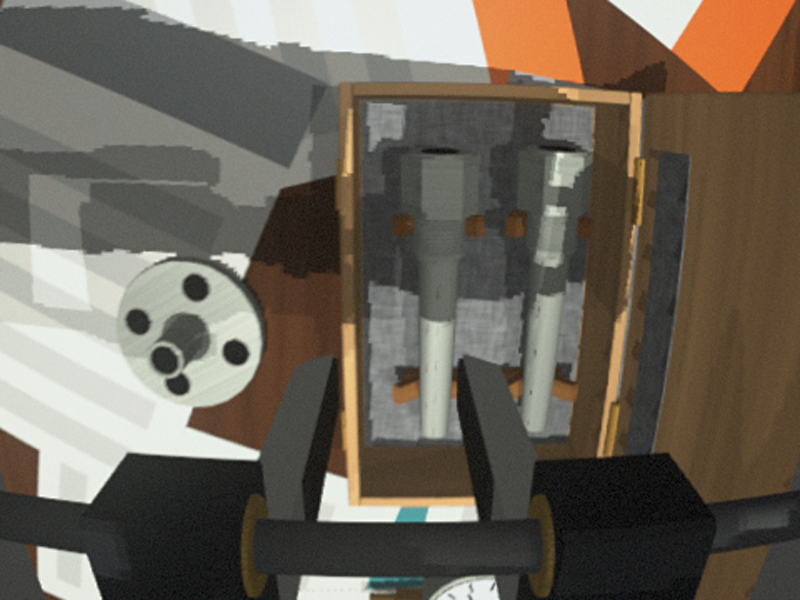

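arm_command(increments=[{"slide": [-0.03,-0.012,0],"yaw": 0,"gripper": 0.5},{"slide": [-0.08,-0.03,0],"yaw": 0,"gripper": 0.5},{"slide": [-0.11,-0.042,0],"yaw": 0,"gripper": 0.5},{"slide": [-0.117,-0.045,-0.02],"yaw": 0,"gripper": 0.5},{"slide": [-0.117,-0.045,-0.06],"yaw": 0,"gripper": 0.5},{"slide": [-0.117,-0.045,-0.08],"yaw": 0,"gripper": 0.5},{"slide": [-0.117,-0.045,-0.08],"yaw": 0,"gripper": 0.5}])

```text
time_s: 13.65
ee_pos: [0.4377, -0.0219, 0.0373]
eef_rot: [-3.139, -0.001, 1.647]
force: [0.1, -0.5, 0.4]
grip_width: 0.0475
```

```bash
python3 - <<'E'
from h import *
from station import readout
c=load("w9"); print(fat(c,(180.2,276),.048), fat(c,(190.5,259),.0130))
o=readout.get_obs(); print(o["grip_width"],o["force"],o["ee_pos"],o["eef_rot"])
E
```

```text
[ 0.43894602 -0.02263131  0.048     ] [ 0.43681636 -0.01974813  0.013     ]
0.04754367692352441 [ 0.08805095 -0.48035266  0.39809025] [ 0.43771898 -0.02194832  0.03729052] [-3.13919364e+00 -5.11667019e-04  1.64677985e+00]
```

arm_command(grip_force=50, increments=[{"slide": [0.001,0,-0.025],"yaw": 0,"gripper": 0.5},{"slide": [0.001,0,-0.043],"yaw": 0,"gripper": 0.5},{"slide": [0.001,0,-0.049],"yaw": 0,"gripper": 0.5},{"slide": [0.001,0,-0.049],"yaw": 0,"gripper": 0.1},{"slide": [0.001,0,-0.049],"yaw": 0,"gripper": 0.1},{"slide": [0.001,0,-0.049],"yaw": 0,"gripper": 0.1},{"slide": [0.001,0,-0.049],"yaw": 0,"gripper": 0.1},{"slide": [0.001,0,-0.039],"yaw": 0,"gripper": 0.1}])

```text
time_s: 14.65
ee_pos: [0.4388, -0.022, -0.001]
eef_rot: [-3.14, -0.0, 1.647]
force: [-0.5, -0.0, -5.5]
grip_width: 0.0211
```

arm_command(increments=[{"slide": [0,0,0.005],"yaw": 0,"gripper": 0.1},{"slide": [0,0,0.005],"yaw": 0,"gripper": 0.1}])

```text
time_s: 14.9
ee_pos: [0.4397, -0.0221, 0.0046]
eef_rot: [3.141, 0.0, 1.647]
force: [-0.8, -1.3, -5.5]
grip_width: 0.0207
```

arm_command(increments=[{"slide": [0,0.005,0.04],"yaw": 0,"gripper": 0.1},{"slide": [0.002,0.035,0.08],"yaw": 0,"gripper": 0.1},{"slide": [0.005,0.08,0.095],"yaw": 0,"gripper": 0.1},{"slide": [0.01,0.13,0.095],"yaw": 0,"gripper": 0.1},{"slide": [0.015,0.18,0.095],"yaw": 0,"gripper": 0.1},{"slide": [0.02,0.23,0.095],"yaw": 0,"gripper": 0.1},{"slide": [0.025,0.28,0.095],"yaw": 0,"gripper": 0.1},{"slide": [0.028,0.33,0.095],"yaw": 0,"gripper": 0.1}])

```text
time_s: 15.9
ee_pos: [0.4672, 0.3095, 0.0987]
eef_rot: [-3.141, 0.0, 1.647]
force: [1.6, 0.6, -5.2]
grip_width: 0.0211
```

arm_command(increments=[{"slide": [0.002,0.05,0],"yaw": 0.03,"gripper": 0.1},{"slide": [0.002,0.09,0],"yaw": 0.05,"gripper": 0.1},{"slide": [0.002,0.11,0],"yaw": 0.05,"gripper": 0.1},{"slide": [0.002,0.1155,0],"yaw": 0.05,"gripper": 0.1},{"slide": [0.002,0.1155,0],"yaw": 0.05,"gripper": 0.1}])

```text
time_s: 16.52
ee_pos: [0.4694, 0.4229, 0.0987]
eef_rot: [-3.141, 0.001, 1.697]
force: [0.1, -0.6, -5.7]
grip_width: 0.021
```

```bash
python3 - <<'E'
from h import *
from station import readout
o=readout.get_obs(); c=shot("w10"); print(o["grip_width"],o["force"],o["ee_pos"],o["eef_rot"])
v=[.517,.4298,.1314]
# overlay the predicted bin outline and free spot
im=c["color"][:,:,::-1].copy()
for z,a,b in((45,110,80),(45,105,75),(5,105,75)):
    P=[(x,y,z) for x,y in((a,b),(a,-b),(-a,-b),(-a,b),(a,b))]
    cv2.polylines(im,[np.int32(fproj(c,T(v,np.array(P)/1e3)))],False,(0,0,255),1)
for p in((56,0,53),(-48,0,5)): cv2.circle(im,tuple(int(q) for q in fproj(c,T(v,np.array(p)/1e3))[0]),3,(0,255,0),1)
cv2.imwrite("pics/v10.png",im)
E
```

```text
0.0210220110951077 [ 0.07754448 -0.61527452 -5.65539711] [0.46936764 0.42292283 0.09874678] [-3.14084040e+00  5.91428688e-04  1.69677943e+00]
```

arm_command(increments=[{"slide": [0,0,-0.04],"yaw": 0,"gripper": 0.1},{"slide": [0,0,-0.075],"yaw": 0,"gripper": 0.1},{"slide": [0,0,-0.093],"yaw": 0,"gripper": 0.1},{"slide": [0,0,-0.097],"yaw": 0,"gripper": 0.1},{"slide": [0,0,-0.1],"yaw": 0,"gripper": 0.1},{"slide": [0,0,-0.102],"yaw": 0,"gripper": 0.1},{"slide": [0,0,-0.102],"yaw": 0,"gripper": 0.1}])

```text
time_s: 17.45
ee_pos: [0.4697, 0.4236, -0.0022]
eef_rot: [3.141, -0.0, 1.697]
force: [-0.0, 0.5, -5.6]
grip_width: 0.0212
```

arm_command(increments=[{"slide": [0,0,-0.001],"yaw": 0,"gripper": 0.1},{"slide": [0,0,-0.002],"yaw": 0,"gripper": 0.1},{"slide": [0,0,-0.002],"yaw": 0,"gripper": 0.1}])

```text
time_s: 17.82
ee_pos: [0.4695, 0.4234, -0.0048]
eef_rot: [-3.141, 0.0, 1.697]
force: [0.9, -0.1, -6.4]
grip_width: 0.0212
```

arm_command(increments=[{"slide": [0,0,-0.001],"yaw": 0,"gripper": 0.1},{"slide": [0,0,-0.002],"yaw": 0,"gripper": 0.1},{"slide": [0,0,-0.002],"yaw": 0,"gripper": 0.1}])

```text
time_s: 18.2
ee_pos: [0.4696, 0.4236, -0.0053]
eef_rot: [3.141, -0.0, 1.697]
force: [-6.0, -5.6, 10.0]
grip_width: 0.0206
```

arm_command(increments=[{"slide": [0,0,0.001],"yaw": 0,"gripper": 0.2},{"slide": [0,0,0.001],"yaw": 0,"gripper": 0.35},{"slide": [0,0,0.001],"yaw": 0,"gripper": 0.45},{"slide": [0,0,0.001],"yaw": 0,"gripper": 0.45},{"slide": [0,0,0.03],"yaw": 0,"gripper": 0.45},{"slide": [0,0,0.08],"yaw": 0,"gripper": 0.45},{"slide": [0,0,0.13],"yaw": 0,"gripper": 0.45},{"slide": [0,0,0.13],"yaw": 0,"gripper": 0.45}])

```text
time_s: 19.2
ee_pos: [0.471, 0.4247, 0.1277]
eef_rot: [3.135, -0.004, 1.697]
force: [0.0, -0.8, 0.2]
grip_width: 0.0424
```

```bash
python3 - <<'E'
from h import *
from station import readout
o=readout.get_obs(); c=shot("w11"); print(o["force"],o["ee_pos"],o["eef_rot"])
t=load("top0"); print("jar",at(t,(215,141),.075))
# stud in the top image: bright pixels between nuts -> axis
g=cv2.cvtColor(t["color"],cv2.COLOR_RGB2GRAY)[175:235,200:225]; print(g[::6])
E
```

```text
[ 0.04092169 -0.84918363  0.15025825] [0.47099    0.42467559 0.12765877] [ 3.13528639 -0.00385386  1.69684837]
jar [0.74974569 0.23855344 0.075     ]
[[230 230 230 230 230 230 230 229 229 227 225 223 221 220 220 221 221 221
  220 221 220 221 220 220 221]
 [219 219 220 221 222 225 228 228 219 163 183 194 189 174 172 211 228 229
  229 228 227 223 222 221 222]
 [220 219 220 220 220 215 183 129 150 195 201 202 201 186 123 125 128 151
  217 229 230 229 230 230 229]
 [230 230 230 230 230 230 229 227 210 159 173 190 188 170 137 126 190 212
  216 221 222 222 223 223 223]
 [220 221 222 224 227 229 230 230 225 199 176 186 187 174 150 158 222 229
  228 227 224 224 227 229 231]
 [220 221 221 221 221 221 221 221 216 189 172 184 184 168 149 146 214 229
  229 230 230 230 230 230 230]
 [230 230 230 230 230 229 228 226 219 185 160 177 184 176 154 154 219 228
  230 230 230 230 230 228 219]
 [222 224 226 228 229 229 229 223 199 200 181 189 185 180 164 137 178 212
  219 228 222 180 148 142 143]
 [222 222 221 222 222 222 214 170 126 152 175 165 165 166 161 118 114 117
  147 215 229 230 230 230 230]
 [230 230 229 230 230 230 230 230 230 230 228 223 217 216 216 217 221 229
  230 230 230 230 230 230 230]]
```

arm_command(increments=[{"slide": [0.01,-0.02,0],"yaw": -0.18,"gripper": 0.45},{"slide": [0.03,-0.05,0],"yaw": -0.36,"gripper": 0.45},{"slide": [0.05,-0.08,0],"yaw": -0.54,"gripper": 0.45},{"slide": [0.07,-0.11,0],"yaw": -0.72,"gripper": 0.45},{"slide": [0.09,-0.13,0],"yaw": -0.9,"gripper": 0.45},{"slide": [0.11,-0.15,0],"yaw": -1.08,"gripper": 0.45},{"slide": [0.125,-0.165,0],"yaw": -1.26,"gripper": 0.45},{"slide": [0.133,-0.175,0],"yaw": -1.44,"gripper": 0.45}])

```text
time_s: 20.25
ee_pos: [0.6026, 0.2474, 0.1212]
eef_rot: [3.141, 0.003, 0.25]
force: [1.2, -0.1, 0.6]
grip_width: 0.0421
```

arm_command(increments=[{"slide": [0,0,-0.02],"yaw": -0.16,"gripper": 0.45},{"slide": [0,0,-0.05],"yaw": -0.192,"gripper": 0.45},{"slide": [0,0,-0.05],"yaw": -0.192,"gripper": 0.45},{"slide": [0,0,-0.05],"yaw": -0.192,"gripper": 0.45}])

```text
time_s: 20.75
ee_pos: [0.6026, 0.2486, 0.0737]
eef_rot: [-3.142, -0.0, 0.066]
force: [0.3, -0.3, 0.4]
grip_width: 0.0421
```

```bash
python3 - <<'E'
from h import *
from station import readout
o=readout.get_obs(); c=shot("w12"); print(o["force"],o["ee_pos"],o["eef_rot"])
p=fproj(c,[[.604,.2495,.012],[.648,.2525,.02],[.560,.2465,.02]]); print(p)
g=cv2.cvtColor(c["color"],cv2.COLOR_RGB2GRAY); x=int(p[0,0])
for r in range(int(p[1,1])-20,int(p[1,1])+90,6): print(r,g[r,x-30:x+32:2])
E
```

```text
[ 0.25511967 -0.27912749  0.35316505] [0.60264224 0.24855959 0.07367068] [-3.14152658e+00 -1.35397228e-04  6.57345054e-02]
[[316.60841455 236.21199449]
 [316.32394106 179.9379314 ]
 [316.80687793 293.38123412]]
159 [118 119 116 120 119 121 124 131 131 132 115 102 108 114 114 113 116 118
 112 106 106 135 137 135 141 233 232 231 233 233 232]
165 [119 116 119 119 118 115 121 117 119 118 108  92 100 111 108 111 114 111
 102  97  99 135 135 137 135 140 233 232 233 231 230]
171 [117 117 115 117 119 116  84  79  82  85  86 102 104 103 102 103 104 107
 103 104  98  84  84  84  84 124 132 130 182 189 231]
177 [114 117 118 117 111 117  86  85  82  83  89 108 106 107 103 105 108 109
 105 106 101  86  85  84  83 117 132 132 133 130 137]
183 [116 114 113 115 116 116  92  81  83  79  89 104 106 105 105 107 105 104
 106 104  99  85  85  84  85 112 129 133 135 130 132]
189 [130 132 129 128 117 112  97  80  86  80  86 105 104 109 102 101 109 106
 106 104  97  83  86  83  84 109 116 116 115 115 118]
195 [131 129 130 131 131 129 125  92  91  90  82  79  93  95  99  94  93  87
  87  83  87  84 109 107 1
[... 899 characters left out ...]
 104 126 128 128 129 125 128 124 127 128 127]
243 [113 116 109 113 111 113 110 109 111 112 100  98 100  99 102 100 106 104
 105 103  94 123 126 127 129 125 125 127 126 128 127]
249 [130 162 234 225 222 223 223 221 222 223 183  90  98 108 109 116 117 115
  99  94  99 127 127 126 128 127 126 128 125 125 124]
255 [232 229 232 233 232 207 176 231 227 110 106 126 113 113 115 115 115 112
 110 101  93 127 127 126 128 124 127 125 126 128 129]
261 [122 126 127 124 130 127 124 124 125 127 114  97 142 171 164 175 162 106
  99  93  91 126 124 126 127 123 126 127 127 127 128]
267 [ 92  98 129 126 122 124 125 130 129 129 120  87 100 115 115 117 118 121
 110  98  94 127 125 126 127 129 127 125 127  84  65]
```

arm_command(grip_force=40, increments=[{"slide": [0.001,0.001,-0.05],"yaw": 0,"gripper": 0.45},{"slide": [0.001,0.001,-0.085],"yaw": 0,"gripper": 0.45},{"slide": [0.001,0.001,-0.099],"yaw": 0,"gripper": 0.45},{"slide": [0.001,0.001,-0.099],"yaw": 0,"gripper": 0.1},{"slide": [0.001,0.001,-0.099],"yaw": 0,"gripper": 0.05},{"slide": [0.001,0.001,-0.099],"yaw": 0,"gripper": 0.05},{"slide": [0.001,0.001,-0.099],"yaw": 0,"gripper": 0.05}])

```text
time_s: 21.68
ee_pos: [0.6043, 0.2498, -0.0243]
eef_rot: [-3.141, -0.002, 0.065]
force: [-0.5, -0.8, 6.1]
grip_width: 0.0153
```

arm_command(increments=[{"slide": [0,0,0.01],"yaw": 0,"gripper": 0.05},{"slide": [0,0,0.04],"yaw": 0,"gripper": 0.05},{"slide": [0,0,0.04],"yaw": 0,"gripper": 0.05}])

```text
time_s: 22.05
ee_pos: [0.6048, 0.2499, 0.0167]
eef_rot: [-3.14, -0.004, 0.065]
force: [0.8, 0.2, -3.2]
grip_width: 0.0151
```

arm_command(increments=[{"slide": [0,0,0.05],"yaw": 0,"gripper": 0.05},{"slide": [-0.03,-0.02,0.09],"yaw": 0,"gripper": 0.05},{"slide": [-0.07,-0.06,0.115],"yaw": 0,"gripper": 0.05},{"slide": [-0.11,-0.1,0.115],"yaw": 0,"gripper": 0.05},{"slide": [-0.14,-0.15,0.115],"yaw": 0,"gripper": 0.05},{"slide": [-0.15,-0.205,0.115],"yaw": 0,"gripper": 0.05},{"slide": [-0.15,-0.26,0.115],"yaw": 0,"gripper": 0.05},{"slide": [-0.15,-0.315,0.115],"yaw": 0,"gripper": 0.05}])

```text
time_s: 23.05
ee_pos: [0.4529, -0.0672, 0.1287]
eef_rot: [-3.141, 0.0, 0.065]
force: [1.1, 0.7, -3.0]
grip_width: 0.0151
```

arm_command(increments=[{"slide": [0.005,-0.055,0],"yaw": 0,"gripper": 0.05},{"slide": [0.015,-0.11,0],"yaw": 0,"gripper": 0.05},{"slide": [0.025,-0.165,0],"yaw": 0,"gripper": 0.05},{"slide": [0.035,-0.22,0],"yaw": 0,"gripper": 0.05},{"slide": [0.045,-0.275,0],"yaw": 0,"gripper": 0.05},{"slide": [0.055,-0.32,0],"yaw": 0,"gripper": 0.05},{"slide": [0.062,-0.35,0],"yaw": 0,"gripper": 0.05},{"slide": [0.065,-0.36,0],"yaw": 0,"gripper": 0.05}])

```text
time_s: 24.05
ee_pos: [0.518, -0.4266, 0.1275]
eef_rot: [-3.14, 0.001, 0.063]
force: [0.5, 0.8, -3.6]
grip_width: 0.015
```

arm_command(increments=[{"slide": [0,0,0],"yaw": -0.055,"gripper": 0.05},{"slide": [0,0,0],"yaw": -0.055,"gripper": 0.05}])

```text
time_s: 24.3
ee_pos: [0.5185, -0.4247, 0.1286]
eef_rot: [-3.141, 0.001, 0.011]
force: [0.2, -0.2, -2.4]
grip_width: 0.0149
```

arm_command(increments=[{"slide": [0,0,-0.05],"yaw": 0,"gripper": 0.05},{"slide": [0,0,-0.1],"yaw": 0,"gripper": 0.05},{"slide": [0,0,-0.135],"yaw": 0,"gripper": 0.05},{"slide": [0,0,-0.144],"yaw": 0,"gripper": 0.05},{"slide": [0,0,-0.146],"yaw": 0,"gripper": 0.05},{"slide": [0,0,-0.146],"yaw": 0,"gripper": 0.05}])

```text
time_s: 25.05
ee_pos: [0.5192, -0.426, -0.015]
eef_rot: [3.14, -0.002, 0.01]
force: [-0.1, 1.0, -1.1]
grip_width: 0.0149
```

arm_command(increments=[{"slide": [0,0,0],"yaw": 0,"gripper": 0.2},{"slide": [0,0,0],"yaw": 0,"gripper": 0.4},{"slide": [0,0,0],"yaw": 0,"gripper": 0.4},{"slide": [0,0,0.03],"yaw": 0,"gripper": 0.4},{"slide": [0,0,0.08],"yaw": 0,"gripper": 0.4},{"slide": [0,0,0.14],"yaw": 0,"gripper": 0.3},{"slide": [0,0,0.19],"yaw": 0,"gripper": 0.1},{"slide": [0,0,0.19],"yaw": 0,"gripper": 0}])

```text
time_s: 26.05
ee_pos: [0.5197, -0.4266, 0.1782]
eef_rot: [3.136, -0.006, 0.01]
force: [-0.2, -0.3, -0.5]
grip_width: 0.0115
```

```bash
python3 - <<'E'
from h import *
from station import readout
o=readout.get_obs(); print(o["ee_pos"],o["eef_rot"])
t=load("top0")
X0=at(t,(315,123),0); print("cab front",X0,[ (h,np.round(proj(t,[X0[0],X0[1],h])[0])) for h in(.05,.1,.15,.2)])
v=[.597,.0181,.0755]
for a in(1.4,1.5,1.6,1.7): 
    print(a,[np.round(proj(t,T(v,np.array([67.5-135*np.cos(a)+d*np.sin(a),s*105,60+135*np.sin(a)+d*np.cos(a)])/1e3))[0],1) for s in(1,-1) for d in (0,8)])
print("seen",A((225,27)),A((505,15)))
E
```

```text
[ 0.51968775 -0.42662603  0.1782125 ] [ 3.13629668 -0.00571916  0.0098182 ]
cab front [ 0.82910729 -0.00630275  0.        ] [(0.05, array([315., 116.])), (0.1, array([316., 109.])), (0.15, array([317., 101.])), (0.2, array([317.,  93.]))]
1.4 [array([254.6, 178. ]), array([254.4, 174.3]), array([350.1, 173.6]), array([350., 170.])]
1.5 [array([254.3, 171.8]), array([254.2, 168.2]), array([349.8, 167.5]), array([349.6, 163.9])]
1.6 [array([254.1, 165.8]), array([253.9, 162.2]), array([349.5, 161.5]), array([349.2, 158. ])]
1.7 [array([253.9, 159.9]), array([253.8, 156.5]), array([349. , 155.7]), array([348.8, 152.3])]
seen (254.66666666666669, 158.66666666666666) (348.0, 154.66666666666666)
```

arm_command(increments=[{"slide": [0,0.04,0.02],"yaw": 0.065,"gripper": 0},{"slide": [0,0.095,0.03],"yaw": 0.065,"gripper": 0},{"slide": [0,0.15,0.03],"yaw": 0.065,"gripper": 0},{"slide": [0.02,0.205,0.03],"yaw": 0.065,"gripper": 0},{"slide": [0.04,0.26,0.03],"yaw": 0.065,"gripper": 0},{"slide": [0.06,0.315,0.03],"yaw": 0.065,"gripper": 0},{"slide": [0.08,0.37,0.03],"yaw": 0.065,"gripper": 0},{"slide": [0.1,0.42,0.03],"yaw": 0.065,"gripper": 0}])

```text
time_s: 27.05
ee_pos: [0.6186, -0.0035, 0.2023]
eef_rot: [-3.141, 0.001, 0.075]
force: [0.8, -0.1, 0.5]
grip_width: 0.0003
```

arm_command(increments=[{"slide": [0.05,0.02,0.005],"yaw": 0,"gripper": 0},{"slide": [0.098,0.03,0.005],"yaw": 0,"gripper": 0},{"slide": [0.098,0.03,0.005],"yaw": 0,"gripper": 0},{"slide": [0.098,0.03,-0.03],"yaw": 0,"gripper": 0},{"slide": [0.098,0.03,-0.072],"yaw": 0,"gripper": 0},{"slide": [0.098,0.03,-0.072],"yaw": 0,"gripper": 0}])

```text
time_s: 27.8
ee_pos: [0.7142, 0.0242, 0.1279]
eef_rot: [-3.141, 0.007, 0.074]
force: [-0.2, 0.4, 0.9]
grip_width: 0.0006
```

arm_command(increments=[{"slide": [-0.02,-0.001,0],"yaw": 0,"gripper": 0},{"slide": [-0.035,-0.002,0],"yaw": 0,"gripper": 0},{"slide": [-0.052,-0.004,0],"yaw": 0,"gripper": 0},{"slide": [-0.052,-0.004,0],"yaw": 0,"gripper": 0}])

```text
time_s: 28.3
ee_pos: [0.6645, 0.0202, 0.1339]
eef_rot: [3.141, -0.003, 0.075]
force: [1.1, -0.0, 0.2]
grip_width: 0.0005
```

arm_command(increments=[{"slide": [-0.02,-0.001,-0.005],"yaw": 0,"gripper": 0},{"slide": [-0.04,-0.003,-0.012],"yaw": 0,"gripper": 0},{"slide": [-0.052,-0.004,-0.022],"yaw": 0,"gripper": 0},{"slide": [-0.063,-0.005,-0.032],"yaw": 0,"gripper": 0}])

```text
time_s: 28.8
ee_pos: [0.6022, 0.0153, 0.1006]
eef_rot: [3.141, -0.002, 0.075]
force: [0.7, 0.4, 1.9]
grip_width: 0.0004
```

```bash
python3 - <<'E'
from h import *
from station import readout
o=readout.get_obs(); print(o["force"],o["moment"],o["ee_pos"])
E
```

```text
[0.68118909 0.43754216 1.85913561] [ 0.08656553 -0.12864742 -0.0352622 ] [0.60216223 0.01534258 0.10059741]
```

Contact is being kept (about 2 N upward). Continue down the arc.

arm_command(increments=[{"slide": [-0.009,-0.001,-0.012],"yaw": 0,"gripper": 0},{"slide": [-0.018,-0.001,-0.024],"yaw": 0,"gripper": 0},{"slide": [-0.022,-0.002,-0.034],"yaw": 0,"gripper": 0},{"slide": [-0.025,-0.002,-0.044],"yaw": 0,"gripper": 0},{"slide": [-0.025,-0.002,-0.044],"yaw": 0,"gripper": 0}])

```text
time_s: 29.42
ee_pos: [0.5763, 0.0134, 0.0547]
eef_rot: [-3.142, 0.001, 0.075]
force: [0.2, -0.5, 0.3]
grip_width: 0.0005
```

arm_command(increments=[{"slide": [-0.002,0,-0.007],"yaw": 0,"gripper": 0},{"slide": [-0.003,0,-0.014],"yaw": 0,"gripper": 0},{"slide": [-0.003,0,-0.016],"yaw": 0,"gripper": 0},{"slide": [-0.003,0,-0.016],"yaw": 0,"gripper": 0}])

```text
time_s: 29.92
ee_pos: [0.5734, 0.0135, 0.039]
eef_rot: [-3.141, 0.001, 0.075]
force: [0.0, 0.2, -0.0]
grip_width: 0.0003
```

arm_command(increments=[{"slide": [0,0,-0.001],"yaw": 0,"gripper": 0},{"slide": [0,0,-0.002],"yaw": 0,"gripper": 0},{"slide": [0,0,-0.002],"yaw": 0,"gripper": 0}])

```text
time_s: 30.3
ee_pos: [0.5737, 0.0135, 0.0382]
eef_rot: [3.142, -0.001, 0.075]
force: [-4.7, 0.5, 9.6]
grip_width: 0.0005
```

arm_command(increments=[{"slide": [0,0,-0.001],"yaw": 0,"gripper": 0},{"slide": [0,0,-0.001],"yaw": 0,"gripper": 0},{"slide": [0,0,0.03],"yaw": 0,"gripper": 0},{"slide": [0,0,0.09],"yaw": 0,"gripper": 0},{"slide": [-0.06,0,0.14],"yaw": 0,"gripper": 0},{"slide": [-0.12,0,0.14],"yaw": 0,"gripper": 0},{"slide": [-0.18,0,0.14],"yaw": 0,"gripper": 0},{"slide": [-0.2,0,0.14],"yaw": 0,"gripper": 0}])

```text
time_s: 31.3
ee_pos: [0.3713, 0.0135, 0.1776]
eef_rot: [3.141, -0.001, 0.075]
force: [-0.1, 0.0, 0.5]
grip_width: 0.0006
```

```bash
python3 - <<'E'
from h import *
from station import readout
o=readout.get_obs(); print(o["force"],o["ee_pos"])
s=shot("s99","scene")["color"]; t=shot("t99","top")["color"]; s0=load("scene0")["color"]
f=lambda im,w,h:cv2.resize(im[:,:,::-1],(w,h),interpolation=cv2.INTER_CUBIC)
a=f(s[120:420,60:540],640,400)
b=f(t[120:330,90:525],580,200)[:, :]
cv2.imwrite("pics/v99.png",np.vstack([a,np.hstack([b,np.zeros((200,60,3),np.uint8)])]))
E
```

```text
[-0.08943161  0.04155904  0.51162087] [0.37133112 0.0135401  0.17756719]
```

View pics/v99.png

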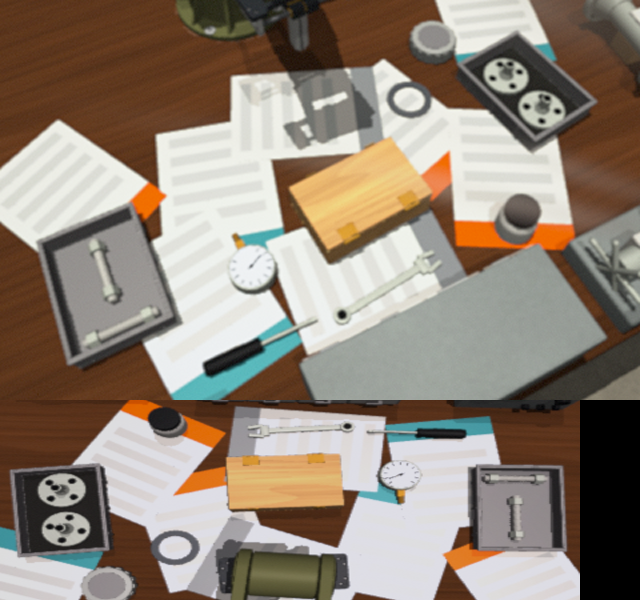

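The last picture shows the stud bolt in the stud bin at (103,270) and both flanges flat with necks up in theirs. The lid is flat on the case, and the bystanders look unmoved.

```bash
python3 -c "
from station import job; print(job.hand_in())"
```

```text
the job is handed in; nothing more can be done
None
```

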